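Load the draining stand and start it

ROBOT

A 6-joint arm with a two-finger parallel gripper is mounted at the origin on the work surface; the furniture and walls round the work are solid. World frame = base frame: x ahead of the robot, y to its left, z up, the work surface at z = 0. Lengths are in mm, angles in rad, forces in N, time in s.
With the tool pointing down it reaches from about 350 to 775 mm from the base axis. Payload 7.3 kg.
Tool frame: the origin (TCP) lies midway between the tips of the shut fingers; the grasp point (between the pads) lies 19 mm behind it; x points along the fingers, y is the direction in which the jaws open and shut, and the axes are right-handed (so a half turn about x gives the same grasp; the last joint's range is limited). The gripper opens to 92 mm and grips with 3 to 60 N. Pads are 19 mm wide; open, the fingers measure 130 mm over their backs; the gripper's body (75 mm by 190 mm) begins 47 mm behind the grasp point.
Start: joints at [-1.299, 0.342, 1.524, -0, 1.275, -0.146], TCP at [213.043, -479.852, 226.741] pointing down, gripper open.
Joint ranges: [-2.53, 2.53], [-0.77, 2.02], [0.04, 2.7], [-1, 4.14], [0.28, 2.66], [-3.11, 3.11]. Speed limits (rad/s): [2.57, 2.57, 3.14, 3.14, 3.14, 3.14].

INTERFACE

Orientations are given as [roll, pitch, yaw] about the fixed x, y, z axes, in that order (R = Rz(yaw) Ry(pitch) Rx(roll)).
In Python, from plant import get_obs, capture, close_job gives the robot as it stands. The module is installed in compiled form; this text tells all that it offers.
- The arm moves only by the tool send_rows, never from a script. Its argument "moves" is a list of rows, each a list of 4 numbers: the shift along the tool's x, y, z in mm, then the turn about the tool's x in degrees. In form: [[tx, ty, tz, yaw], ...]. A call has 1 to 8 rows; each row shifts and turns the commanded pose from where the row before left it, along the tool's axes as they then stand; what a row does not reach is not made up. A row lasts 1/8 s, in which the tool goes at most 62.5 mm and 10.7 degrees, less where a joint would pass 70% of its speed; a pose out of reach is approached as far as the arm can. A call with a gripper value outside its range is refused whole. "hand" is the opening, from 0 (shut) to 1 (fully open), set as the call begins (left out, the last holds). The fingers move at their own pace and stop on an object; the grip force is fixed at half the most. Time passes only in rows, so rows that do not move let the fingers close. It gives the time, the measured TCP pose, the force and the opening at its end, in the units of the state.
- get_obs(): the state, without advancing time (a new reading comes with each control period).
- capture(name): name is "scene" or "side" or "wrist"; returns a dict with "image" (480x640x3 uint8, red, green, blue), "K" (3x3 intrinsics, pixels), "position" and "attitude" of the camera in the world; the wrist camera has in their place "mount" (4x4, takes a point from camera to tool coordinates, whose origin is the TCP and whose axes are the tool frame's). Camera axes: x right, y down, z forward; pixel columns grow to the right and rows downward; lengths in mm; the calibration is good to about 2 mm. A picture is of the moment at which its call begins: read the wrist's pose just before it. There is no depth.
- close_job(): hands the job in, once; it reports no verdict.
The state is a dict: "time": time; "joint_positions": joint angles; "dq": joint speeds; "tau": joint torques, N m; "tool_pos": TCP position; "tcp_rot": TCP orientation; "contact_force": force on the tool from outside, world axes, zero at the start; "moment": the same for the moment, N m; "grip_width": finger opening in mm.
Only numpy, scipy, OpenCV 4.12 (cv2) and the standard library are available. Lean on these libraries where they do the work, as an engineer would, in place of code of your own. Each camera call takes 0.05 s, during which the arm holds its last target. There are 200 camera calls.

TASK

The rinsed white cups (three to five of them) stand mouth-down on the table: hang every one mouth-down on its own leaning peg of the draining stand, pushed on until the peg end meets the cup's bottom, and slide the scraper blade first, flat, all the way into the slot of the stand's blue block. When all of that is loaded, press the stand's green touch key with the closed fingertips, firmly but not hard (about 8 N, never more than 25 N) for half a second. Leave everything loaded and let go of, and do not push the tape roll or the blue-capped jar about.

Things in the scene. Friction and masses are not known exactly. Their poses are not given: they have to be found in the camera images.
- rack: White draining stand, fixed: tray 130 (x) x 480 (y) x 18 mm with five blue pegs, a blue slotted block at its +y (left) end and a grey console with the green touch key at its -y end. Origin on the table below the row of peg roots, 10 mm behind the tray's middle; x points away from the robot (up to 0.1 rad askew), z up.
- peg0_tip (a point): End of blue peg 0 (0 at the +y end, 4 at the -y end), 101 mm above the table; axes as the rack's. Pegs stand 74 mm apart, are round, 20 mm thick, round-ended, stand 89 mm clear of the tray along their length and lean 20 degrees from vertical towards the robot: root to tip is (-0.342, 0, 0.940) in the rack's frame.
- peg1_tip (a point): End of blue peg 1 (0 at the +y end, 4 at the -y end), 101 mm above the table; axes as the rack's. Pegs stand 74 mm apart, are round, 20 mm thick, round-ended, stand 89 mm clear of the tray along their length and lean 20 degrees from vertical towards the robot: root to tip is (-0.342, 0, 0.940) in the rack's frame.
- peg2_tip (a point): End of blue peg 2 (0 at the +y end, 4 at the -y end), 101 mm above the table; axes as the rack's. Pegs stand 74 mm apart, are round, 20 mm thick, round-ended, stand 89 mm clear of the tray along their length and lean 20 degrees from vertical towards the robot: root to tip is (-0.342, 0, 0.940) in the rack's frame.
- peg3_tip (a point): End of blue peg 3 (0 at the +y end, 4 at the -y end), 101 mm above the table; axes as the rack's. Pegs stand 74 mm apart, are round, 20 mm thick, round-ended, stand 89 mm clear of the tray along their length and lean 20 degrees from vertical towards the robot: root to tip is (-0.342, 0, 0.940) in the rack's frame.
- peg4_tip (a point): End of blue peg 4 (0 at the +y end, 4 at the -y end), 101 mm above the table; axes as the rack's. Pegs stand 74 mm apart, are round, 20 mm thick, round-ended, stand 89 mm clear of the tray along their length and lean 20 degrees from vertical towards the robot: root to tip is (-0.342, 0, 0.940) in the rack's frame.
- slot_mouth (a point): Middle of the lower edge of the mouth of the slot in the blue block (block 50 mm wide in y, 56 mm high). The slot is level, faces the robot (-x of the rack), is 34 mm wide (y), 12 mm high (its floor is at this point, 30 mm above the table) and 62 mm deep along the rack's +x; axes as the rack's.
- start_key: Green square touch key 32x32 mm, flat side up, on the grey console; origin at the centre of its upper face, 50 mm above the table at rest. It gives only 2.5 mm: spring of 4 N per mm, hard stop at 10 N. It counts as pressed with closed fingertips bearing on it with more than 5 N for 0.2 s; over 30 N damages it.
- cup0: White plastic cup with two orange rings at its mouth, straight round wall, 44 mm outside diameter, 62 mm high, wall 2.5 mm, bottom 4 mm thick, 50 g. It starts standing mouth-down on the table. Origin: centre of the mouth rim; z points from the mouth to the closed end (up while it stands mouth-down). May be absent.
- cup1: White plastic cup with two orange rings at its mouth, straight round wall, 44 mm outside diameter, 62 mm high, wall 2.5 mm, bottom 4 mm thick, 50 g. It starts standing mouth-down on the table. Origin: centre of the mouth rim; z points from the mouth to the closed end (up while it stands mouth-down). May be absent.
- cup2: White plastic cup with two orange rings at its mouth, straight round wall, 44 mm outside diameter, 62 mm high, wall 2.5 mm, bottom 4 mm thick, 50 g. It starts standing mouth-down on the table. Origin: centre of the mouth rim; z points from the mouth to the closed end (up while it stands mouth-down). May be absent.
- cup3: White plastic cup with two orange rings at its mouth, straight round wall, 44 mm outside diameter, 62 mm high, wall 2.5 mm, bottom 4 mm thick, 50 g. It starts standing mouth-down on the table. Origin: centre of the mouth rim; z points from the mouth to the closed end (up while it stands mouth-down). May be absent.
- cup4: White plastic cup with two orange rings at its mouth, straight round wall, 44 mm outside diameter, 62 mm high, wall 2.5 mm, bottom 4 mm thick, 50 g. It starts standing mouth-down on the table. Origin: centre of the mouth rim; z points from the mouth to the closed end (up while it stands mouth-down). May be absent.
- cup0_in (a point): Centre of the inside of cup0's bottom, 58 mm from the mouth along the cup's z.
- cup1_in (a point): Centre of the inside of cup1's bottom, 58 mm from the mouth along the cup's z.
- cup2_in (a point): Centre of the inside of cup2's bottom, 58 mm from the mouth along the cup's z.
- cup3_in (a point): Centre of the inside of cup3's bottom, 58 mm from the mouth along the cup's z.
- cup4_in (a point): Centre of the inside of cup4's bottom, 58 mm from the mouth along the cup's z.
- spatula: Flat scraper lying on the table: steel blade 66 x 24 x 4 mm, wooden handle 84 x 20 x 16 mm behind it, undersides level with each other. Origin: underside, where blade meets handle; x points along the blade to its tip, y across, z up. The middle of the handle is at x = -42 mm; it balances at x = -28 mm. 70 g.
- spatula_tip (a point): Middle of the blade's front edge, at its underside, 66 mm ahead of the spatula's origin; axes as the spatula's.
- tape_roll: Bystander: green tape roll, 67 mm across, 19 mm high, origin at its underside. It lies at the right of the work; a tall fixed stereo microscope stands to the right of it (y below -0.35 m), in the way of a wrist that leans far over there.
- blue_cap_jar: Bystander: small closed jar with blue cap, 61 mm across, 59 mm high, origin at its underside; not a cup to be hung.
There are look-alikes about, which are no part of the job. Leave any black, pink or red look-alike of the cup3 alone.

How it is judged (in metres and radians):
On the way, in this order (a step that is already met when the one before it is completed fails the run):
1. every cup present is hung on a peg and the scraper is home in the slot, in any order ((distance between cup0_in and peg0_tip below 0.018 m or distance between cup0_in and peg1_tip below 0.018 m or distance between cup0_in and peg2_tip below 0.018 m or distance between cup0_in and peg3_tip below 0.018 m or distance between cup0_in and peg4_tip below 0.018 m) and angle between each of cup0, cup1, cup2, cup3, cup4's own z axis and vertical below 0.8 rad and (distance between cup1_in and peg0_tip below 0.018 m or distance between cup1_in and peg1_tip below 0.018 m or distance between cup1_in and peg2_tip below 0.018 m or distance between cup1_in and peg3_tip below 0.018 m or distance between cup1_in and peg4_tip below 0.018 m) and (distance between cup2_in and peg0_tip below 0.018 m or distance between cup2_in and peg1_tip below 0.018 m or distance between cup2_in and peg2_tip below 0.018 m or distance between cup2_in and peg3_tip below 0.018 m or distance between cup2_in and peg4_tip below 0.018 m) and (distance between cup3_in and peg0_tip below 0.018 m or distance between cup3_in and peg1_tip below 0.018 m or distance between cup3_in and peg2_tip below 0.018 m or distance between cup3_in and peg3_tip below 0.018 m or distance between cup3_in and peg4_tip below 0.018 m) and (distance between cup4_in and peg0_tip below 0.018 m or distance between cup4_in and peg1_tip below 0.018 m or distance between cup4_in and peg2_tip below 0.018 m or distance between cup4_in and peg3_tip below 0.018 m or distance between cup4_in and peg4_tip below 0.018 m) and x of spatula_tip in the frame of slot_mouth between 0.045 and 0.07 m and y of spatula_tip in the frame of slot_mouth between -0.012 and 0.012 m and z of spatula_tip in the frame of slot_mouth between -0.004 and 0.013 m and angle between the x axis of spatula and the x axis of rack, either way round below 0.3 rad), for 0.3 s.
2. then the green key is pressed by the fingers with more than 5 N for 0.2 s (contact force between the fingers and start_key above 5 N), for 0.2 s.
At the end, for the whole second after the job is handed in: every cup present is mouth-down (within 0.8 rad of upright) with the centre of its inner bottom within 18 mm of a peg's tip; the scraper's tip is 45 to 70 mm inside the slot, blade lying along it within 0.3 rad; all are released and at rest (all of step 1 and contact force between each of cup0, cup1, cup2, cup3, cup4, spatula and the fingers below 0.2 N and linear speed of each of cup0, cup1, cup2, cup3, cup4, spatula below 0.02 m/s); the robot touches nothing.
It fails at once if the tape roll is pushed more than 5 cm from its place (distance of tape_roll from where it was at the start of the episode above 0.05 m).
It fails at once if the blue cap jar is pushed more than 5 cm from its place (distance of blue_cap_jar from where it was at the start of the episode above 0.05 m).
It fails at once if the key is loaded with more than 30 N (contact force between anything else and start_key above 30 N).
Of cup0, cup1, cup2, cup3, cup4 only 3 to 5 are there at a start; the rules pass over those that are not, and their reading is None.
At some moment in a run one of cup0, cup1, cup2, cup3, cup4 may be knocked a few centimetres aside while the robot is not near it.
It also fails if it takes over 208 s, if anything falls off the work surface, if the arm or the gripper's body presses on something with over 40 N, if the wrist force passes 120 N, or if a joint passes its speed limit or range.

## Working session

There is one attempt and no reset: what is moved stays moved. The work goes in short steps, Python scripts to look and compute and a tool call to move; the robot and the scene stay as the last step left them, time stands still between calls to the robot, and variables do not carry over. Pictures are saved under pics/ and viewed, about 12 in all and at most 16, crops included, and the job is handed in when it is done.

Besides the shell and the picture viewer there is one more tool, called after "Call:" in YAML: its name, and indented under it one key for each argument. send_rows: Moves the arm, as the interface text tells. Its arguments: {"type":"object","properties":{"moves":{"type":"array","items":{"type":"array","items":{"type":"number"}}},"hand":{"type":"number"}},"required":["moves"]}

```bash
mkdir -p pics; python3 - <<'E'
from plant import get_obs,capture
import cv2,numpy as np
o=get_obs();print({k:np.round(v,3).tolist() for k,v in o.items()})
for n in ("scene","side","wrist"):
    c=capture(n);cv2.imwrite(f"pics/{n}0.png",c["image"][:,:,::-1])
    print(n,{k:np.round(v,3).tolist() for k,v in c.items() if k!="image"})
E
```

```text
{'time': 0.0, 'joint_positions': [-1.299, 0.343, 1.525, -0.0, 1.275, -0.146], 'dq': [0.0, -0.001, 0.001, -0.001, -0.001, -0.002], 'tau': [-0.0, -43.123, -24.422, 0.072, 0.056, -0.0], 'tool_pos': [212.912, -479.431, 226.05], 'tcp_rot': [-1.704, 1.569, 1.856], 'contact_force': [-0.239, 0.203, -0.181], 'moment': [0.024, 0.027, -0.013], 'grip_width': 91.966}
scene {'K': [[541.252, 0.0, 310.215], [0.0, 541.252, 236.313], [0.0, 0.0, 1.0]], 'position': [7.601, 792.991, 782.452], 'attitude': [-2.194, 0.003, -2.588]}
side {'K': [[469.114, 0.0, 324.072], [0.0, 469.114, 242.997], [0.0, 0.0, 1.0]], 'position': [859.462, -705.785, 757.266], 'attitude': [-2.295, 0.015, 0.46]}
wrist {'K': [[371.028, 0.0, 321.744], [0.0, 371.028, 236.577], [0.0, 0.0, 1.0]], 'mount': [[-0.0, -0.244, 0.97, -157.768], [1.0, 0.0, 0.0, -1.157], [-0.0, 0.97, 0.244, -64.755], [0.0, 0.0, 0.0, 1.0]]}
```

View pics/scene0.png

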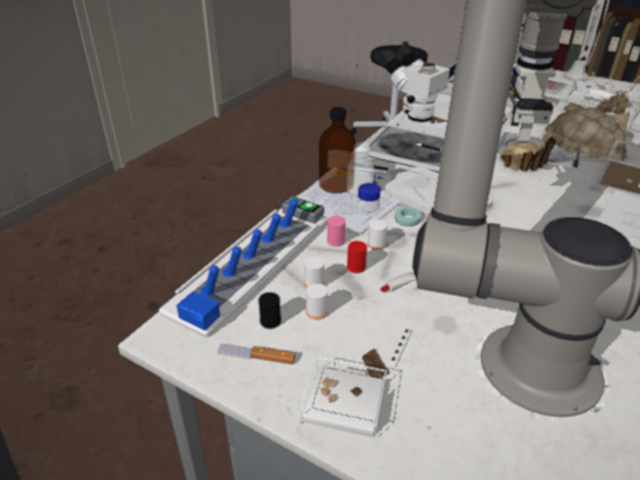

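View pics/side0.png

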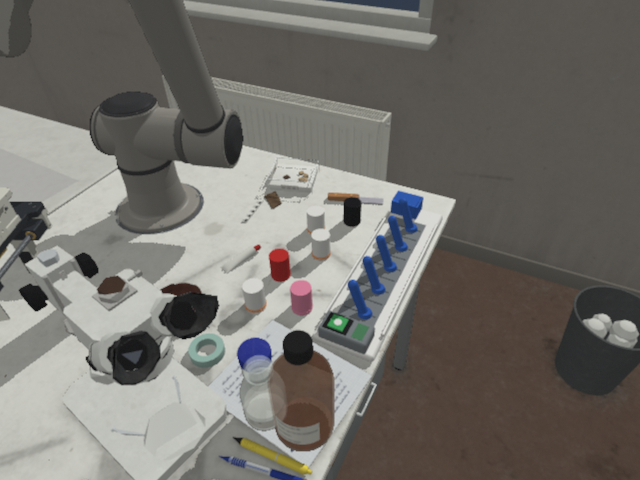

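The scene shows a black, a pink and a red look-alike. White cups are at scene (316,301), (315,270) and (378,235), matching side (316,220), (320,243) and (254,294). The scraper is at scene (258,354), the block at (198,310), and the green key at (309,206). First I need coarse positions.

```bash
cat > h.py <<'E'
from plant import get_obs,capture
import cv2,numpy as np
from scipy.spatial.transform import Rotation as Rn
def rot(a): return Rn.from_euler('xyz',a).as_matrix()
def tool():
    o=get_obs(); return np.array(o['tool_pos']),rot(o['tcp_rot'])
def snap(n,save=None):
    p,R=tool(); c=capture(n)
    if n=='wrist':
        M=np.array(c['mount']); pos=p+R@M[:3,3]; A=R@M[:3,:3]
    else: pos=np.array(c['position']);A=rot(c['attitude'])
    if save: cv2.imwrite(f'pics/{save}.png',c['image'][:,:,::-1])
    return dict(img=c['image'],K=np.array(c['K']),pos=pos,A=A)
def ray(c,uv): d=c['A']@np.linalg.solve(c['K'],[uv[0],uv[1],1.]); return d/np.linalg.norm(d)
def onz(c,uv,z): d=ray(c,uv); return c['pos']+d*(z-c['pos'][2])/d[2]
def proj(c,X): q=c['K']@(c['A'].T@(np.array(X,float)-c['pos'])); return q[:2]/q[2]
def tri(c1,u1,c2,u2):
    a,b=ray(c1,u1),ray(c2,u2); s=np.linalg.lstsq(np.c_[a,-b],c2['pos']-c1['pos'],rcond=None)[0]
    x,y=c1['pos']+s[0]*a,c2['pos']+s[1]*b; return (x+y)/2,np.linalg.norm(x-y)
def togo(target,yaw=None):
    "world xyz target (tcp), yaw: world angle (deg) wanted for the jaw axis -> tool shift, turn"
    p,R=tool(); d=R.T@(np.array(target,float)-p); t=0
    if yaw is not None:
        cur=np.degrees(np.arctan2(R[1,1],R[0,1])); t=-((yaw-cur+90)%180-90)  # tool x points down
    print('shift',d.round(1),'turn',round(t,1),'jaw now',np.degrees(np.arctan2(R[1,1],R[0,1])).round(1),'R',R.round(2).tolist())
def blobs(img,lo,hi,amin=30):
    m=cv2.inRange(cv2.cvtColor(img,cv2.COLOR_RGB2HSV),lo,hi)
    n,l,s,c=cv2.connectedComponentsWithStats(m)
    return [(c[i].round(1),s[i].tolist()) for i in range(1,n) if s[i][4]>=amin],m,l
E
python3 - <<'E'
from h import *
a=snap('scene');b=snap('side')
pairs={'cupA':((316,288),(316,210),62),'cupB':((315,260),(320,233),62),'cupC':((378,224),(254,282),62),'key':((309,206),(338,322),50),
'p4':((294,201),(354,285),100),'p0':((212,269),(405,205),100),'blk':((198,300),(408,196),56),'spat':((252,353),(358,198),8),'jar':((369,188),(255,349),59),'tape':((407,215),(206,347),10),'red':((357,248),(280,257),62),'pink':((336,222),(301,290),62),'blk cup':((270,298),(352,203),62)}
for k,(u,v,z) in pairs.items():
    X,e=tri(a,u,b,v);print(k,X.round(0),round(e,1),onz(a,u,z).round(0)[:2],onz(b,v,z).round(0)[:2])
togo([450,20,330],0)
E
```

```text
cupA [431.  90.  65.] 0.9 [433.  87.] [430.  94.]
cupB [479.  16.  67.] 1.6 [482.  10.] [477.  21.]
cupC [ 425. -179.   65.] 3.0 [ 426. -184.] [ 425. -176.]
key [ 619. -185.   48.] 1.4 [ 616. -182.] [ 620. -187.]
p4 [ 623. -124.   94.] 2.4 [ 617. -116.] [ 627. -129.]
p0 [627. 172.  87.] 1.2 [617. 183.] [631. 155.]
blk [612. 240.  64.] 3.4 [617. 234.] [610. 252.]
spat [473. 254.   6.] 1.0 [471. 256.] [475. 252.]
jar [ 517. -317.   65.] 1.4 [ 521. -326.] [ 515. -313.]
tape [ 407. -325.   15.] 2.6 [ 410. -331.] [ 403. -323.]
red [430. -83.  55.] 2.7 [425. -75.] [435. -88.]
pink [ 519. -149.   55.] 0.1 [ 515. -140.] [ 523. -154.]
blk cup [496. 159.  61.] 1.3 [494. 160.] [497. 157.]
shift [-103.3 -360.6 -419.4] turn -66.1 jaw now -66.1 R [[-0.0, 0.41, -0.91], [0.0, -0.91, -0.41], [-1.0, -0.0, -0.0]]
```

Call:
send_rows:
  moves:
    - [-35, 0, 0, 8]
    - [-35, 0, 0, 8]
    - [-35, 0, 0, 8]
    - [0, -60, -28, 0]
    - [0, -60, -28, 0]
    - [0, -60, -28, 0]
    - [0, -60, -28, 0]
    - [0, -60, -28, 0]
  hand: 1

```text
time: 1.25
tool_pos: [345.9, -194.9, 331.8]
tcp_rot: [2.601, 1.57, -0.543]
contact_force: [1.2, -0.8, -0.4]
grip_width: 92.0
```

Call:
send_rows:
  moves:
    - [0, -60, -28, 0]
    - [0, -60, -28, 0]
    - [0, -60, -30, 0]
    - [0, -20, -20, 0]
    - [0, 0, 0, 0]
    - [0, 0, 0, 0]

```text
time: 2.0
tool_pos: [446.0, -8.2, 331.5]
tcp_rot: [0.42, 1.57, -2.723]
contact_force: [-0.4, -0.4, -0.0]
grip_width: 91.9
```

```bash
python3 - <<'E'
from h import *
p,R=tool();print(p.round(1));c=snap('wrist','w1')
togo([450,20,330],90)
import pickle;pickle.dump(c,open('w1.pkl','wb'))
E
```

```text
[446.   -8.2 331.5]
shift [  1.6 -28.5  -4. ] turn -0.1 jaw now -90.1 R [[-0.0, -0.0, -1.0], [-0.0, -1.0, 0.0], [-1.0, 0.0, 0.0]]
```

View pics/w1.png

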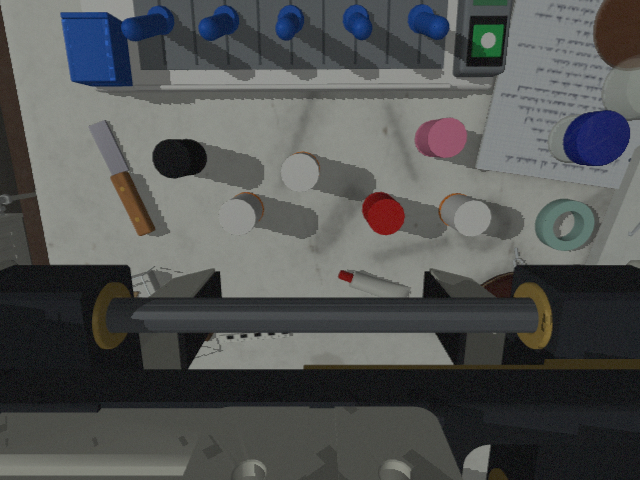

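Three white cups have their tops at about (238,215), (300,172) and (473,218); each has orange at the mouth, so they are the right ones. The black (180,158), red (385,213) and pink (445,137) ones are look-alikes. I'll take an enlarged crop of the cups, then move forward for the stand.

Call:
send_rows:
  moves:
    - [0, 0, -40, 0]
    - [0, -10, -40, 0]
    - [0, -10, -40, 0]
    - [0, -10, -20, 0]
    - [0, 0, 0, 0]
    - [0, 0, 0, 0]

```text
time: 2.8
tool_pos: [585.7, 21.0, 331.9]
tcp_rot: [0.763, 1.57, -2.381]
contact_force: [-0.5, 0.5, 0.7]
grip_width: 91.9
```

```bash
python3 - <<'E'
from h import *
import pickle
c=pickle.load(open('w1.pkl','rb'))
im=c['img'][145:245,215:505,::-1]
big=cv2.resize(im,None,fx=2.7,fy=2.7,interpolation=cv2.INTER_CUBIC)
d=snap('wrist');pickle.dump(d,open('w2.pkl','wb'));print(tool()[0])
im2=d['img'][0:250,:, ::-1]
big2=cv2.resize(im2,(783,306))
cv2.imwrite('pics/c1.png',np.vstack([big[:, :783],big2]))
cv2.imwrite('pics/w2.png',d['img'][:,:,::-1])
E
```

```text
[585.6798799   21.14942983 332.15604508]
```

View pics/c1.png

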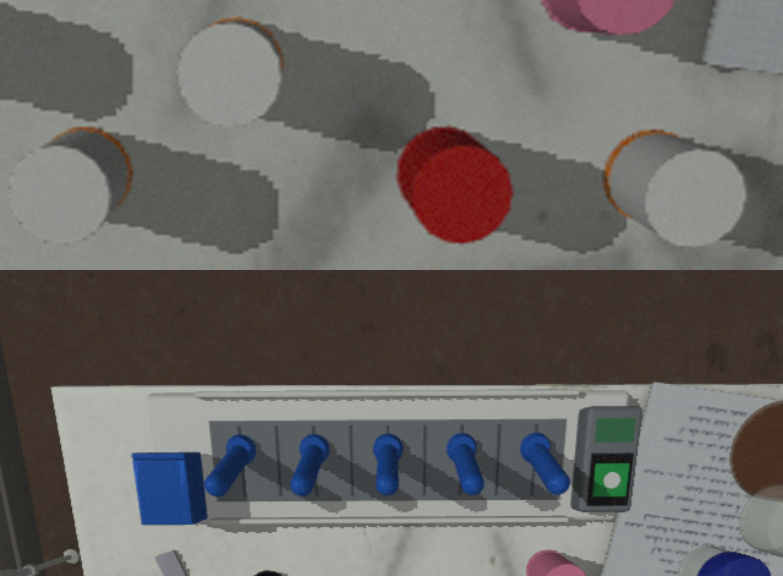

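```bash
python3 - <<'E'
from h import *
import pickle
c=pickle.load(open('w1.pkl','rb'));d=pickle.load(open('w2.pkl','rb'))
for n,u in zip('ABC',((237.2,216.9),(300.2,172.4),(472.8,218.))): print('cup',n,onz(c,u,62).round(1))
B,m,l=blobs(d['img'],(100,110,40),(130,255,255),100)
tips=[]
for cen,s in B:
    x,y,w,h,a=s; print(cen,s)
    if a<2500 and y+h<200 and 170<x<480:
        t=(l==l[int(cen[1]),int(cen[0])]).astype(np.uint8); D=cv2.distanceTransform(t,cv2.DIST_L2,5)
        D[:y+h-14]=0; v,uu=np.unravel_index(D.argmax(),D.shape)
        w_=D>D.max()-.7; vv,ww=np.nonzero(w_); sc=onz(d,(ww.mean(),vv.mean()),101.6-10+0.6)
        tips.append(sc); print('  sphere',D.max().round(1),(ww.mean(),vv.mean()),sc.round(1))
tips=np.array(sorted(tips,key=lambda q:-q[1]))
print(np.linalg.norm(np.diff(tips,axis=0),axis=1)); v=tips[-1]-tips[0]; print('rack yaw deg',np.degrees(np.arctan2(v[0],-v[1])))
G,_,_=blobs(d['img'],(60,120,80),(90,255,255),100)
for g in G: print('green',g, onz(d,g[0],50).round(1))
s=782/640
for u in ((133,454),(199,454),(206,524),(141,524)): print('blk',onz(d,(u[0]/s,(u[1]-270)*250/306),56).round(1))
for n,u in (('tip',(97,124)),('tipR',(107,121)),('junc',(122,174)),('end',(145,234))): print(n,onz(c,u,4 if n!='end' else 14).round(1))
E
```

```text
cup A [426.5  91.6  62. ]
cup B [477.9  17.   62. ]
cup C [ 424.9 -184.6   62. ]
[380.3 157.2] [365, 133, 31, 51, 969]
  sphere 9.8 (np.float64(384.85714285714283), np.float64(172.14285714285714)) [620.1 -45.1  92.2]
[444.6 157.1] [425, 133, 41, 51, 1066]
  sphere 9.8 (np.float64(454.0), np.float64(171.5)) [ 620.6 -118.2   92.2]
[151.4 172.9] [108, 134, 101, 74, 4267]
[252.3 158. ] [237, 134, 32, 51, 984]
  sphere 9.6 (np.float64(246.83333333333334), np.float64(173.16666666666666)) [619.4 101.   92.2]
[316.3 157.3] [305, 134, 24, 50, 934]
  sphere 9.8 (np.float64(316.0), np.float64(172.0)) [620.4  27.8  92.2]
[599.3 249.4] [569, 230, 62, 35, 1759]
[73.26057506 72.87602083 73.13035679]
rack yaw deg 0.3336407933418815
green (array([499. , 170.6]), [485, 158, 29, 27, 551]) [ 618.4 -185.6   50. ]
blk [642.6 264.   56. ]
blk [642.5 202.5  56. ]
blk [576.6 202.8  56. ]
blk [576.8 265.6  56. ]
tip [533.7 274.    4. ]
tipR [537.3 261.    4. ]
junc [471.7 250.9   4. ]
end [394.2 225.6  14. ]
```

Call:
send_rows:
  moves:
    - [40, -18, 40, 0]
    - [40, -18, 40, 0]
    - [40, -18, 40, 0]
    - [40, -17.5, 39.5, 0]
    - [40, 0, 0, 0]
    - [20, 0, 0, 0]
    - [0, 0, 0, 0]
    - [0, 0, 0, 0]
  hand: 0.8

```text
time: 3.85
tool_pos: [427.7, 93.5, 112.9]
tcp_rot: [3.113, 1.569, -0.03]
contact_force: [-0.0, -0.0, 0.5]
grip_width: 73.6
```

```bash
python3 - <<'E'
from h import *
togo([426,92.5,25],90); print(tool()[0])
E
```

```text
shift [87.9  1.   1.8] turn -0.1 jaw now -90.1 R [[0.0, -0.0, -1.0], [-0.0, -1.0, 0.0], [-1.0, 0.0, -0.0]]
[427.6562456   93.47542338 112.86886445]
```

Call:
send_rows:
  moves:
    - [30, 1, 1.5, 0]
    - [30, 0, 0, 0]
    - [28, 0, 0, 0]
    - [0, 0, 0, 0]
    - [0, 0, 0, 0]

```text
time: 4.47
tool_pos: [426.7, 92.7, 25.0]
tcp_rot: [3.137, 1.568, -0.006]
contact_force: [0.4, 0.6, -1.0]
grip_width: 73.9
```

Call:
send_rows:
  moves:
    - [0, 0, 0, 0]
    - [0, 0, 0, 0]
    - [0, 0, 0, 0]
    - [0, 0, 0, 0]
  hand: 0

```text
time: 4.97
tool_pos: [425.7, 92.8, 23.8]
tcp_rot: [2.834, 1.571, -0.309]
contact_force: [-0.1, 0.1, 0.9]
grip_width: 43.3
```

Call:
send_rows:
  moves:
    - [-45, 0, 0, 0]
    - [-45, 0, 0, 0]
    - [-45, 0, 0, 0]
    - [-10, -20, -50, 0]
    - [0, -20, -50, 0]
    - [0, -20, -50, 0]
    - [0, -20, -40, 0]
    - [0, 0, 0, 0]

```text
time: 5.98
tool_pos: [617.0, 173.5, 167.0]
tcp_rot: [0.065, 1.57, -3.077]
contact_force: [-0.5, 0.9, -0.9]
grip_width: 42.6
```

```bash
python3 - <<'E'
from h import *
togo([627.5,176,77],90); print(tool()[0])
a=snap('scene');b=snap('side');w=snap('wrist')
i1=cv2.resize(a['img'][190:340,150:350,::-1],(400,300),interpolation=2)
i2=cv2.resize(b['img'][120:270,330:530,::-1],(400,300),interpolation=2)
cv2.imwrite('pics/c2.png',np.vstack([np.hstack([i1,i2]),np.hstack([cv2.resize(w['img'][:,:,::-1],(400,300)),cv2.resize(b['img'][:,:,::-1],(400,300))])]))
E
```

```text
shift [ 90.   -2.5 -10.6] turn -0.0 jaw now -90.0 R [[-0.0, -0.0, -1.0], [-0.0, -1.0, 0.0], [-1.0, 0.0, 0.0]]
[617.02564946 173.54251908 166.98920152]
```

View pics/c2.png

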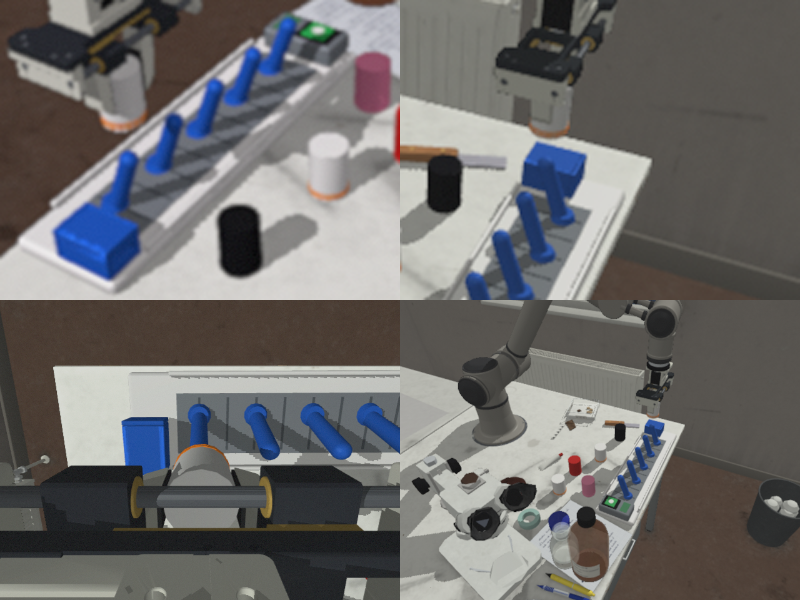

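Call:
send_rows:
  moves:
    - [0, -2.5, -10.5, 0]
    - [20, 0, 0, 0]
    - [20, 0, 0, 0]
    - [10, 0, 0, 0]
    - [10, 0, 0, 0]
    - [0, 0, 0, 0]

```text
time: 6.88
tool_pos: [626.0, 174.9, 108.3]
tcp_rot: [0.365, 1.57, -2.778]
contact_force: [-0.4, 0.7, -0.3]
grip_width: 43.1
```

```bash
python3 - <<'E'
from h import *
togo([627.5,176,77],90)
E
```

```text
shift [31.3 -1.1 -1.5] turn -0.1 jaw now -90.1 R [[-0.0, -0.0, -1.0], [-0.0, -1.0, 0.0], [-1.0, 0.0, 0.0]]
```

Rim is about 18 mm below the peg tip with no contact. I'll continue down.

Call:
send_rows:
  moves:
    - [10, -0.5, -1.5, 0]
    - [8, 0, 0, 0]
    - [6, 0, 0, 0]
    - [0, 0, 0, 0]

```text
time: 7.38
tool_pos: [626.7, 175.3, 83.7]
tcp_rot: [0.228, 1.568, -2.915]
contact_force: [-4.8, -2.4, -3.2]
grip_width: 42.9
```

Call:
send_rows:
  moves:
    - [4, 0, 0, 0]
    - [3, 0, 0, 0]
    - [0, 0, 0, 0]

```text
time: 7.75
tool_pos: [626.6, 175.3, 77.1]
tcp_rot: [0.249, 1.568, -2.894]
contact_force: [-4.8, -1.4, -3.7]
grip_width: 42.9
```

Call:
send_rows:
  moves:
    - [0, 0, 1.5, 0]
    - [0, 0, 0, 0]
    - [0, 0, 0, 0]

```text
time: 8.12
tool_pos: [626.4, 175.7, 78.1]
tcp_rot: [-2.877, 1.57, 0.264]
contact_force: [-3.8, -0.4, 0.3]
grip_width: 43.0
```

Call:
send_rows:
  moves:
    - [0, 0, 0, 0]
    - [0, 0, 0, 0]
    - [0, 0, 0, 0]
    - [0, 0, 0, 0]
  hand: 0.65

```text
time: 8.62
tool_pos: [626.4, 175.5, 77.8]
tcp_rot: [3.114, 1.57, -0.029]
contact_force: [0.5, 0.6, -0.7]
grip_width: 60.0
```

Call:
send_rows:
  moves:
    - [-30, 0, 0, 0]
    - [-40, 0, 0, 0]
    - [-50, 0, 0, 0]
    - [-50, 40, 40, 0]
    - [0, 40, 40, 0]
    - [0, 0, 0, 0]

```text
time: 9.38
tool_pos: [550.3, 100.6, 239.6]
tcp_rot: [0.433, 1.569, -2.712]
contact_force: [0.3, 0.3, 0.5]
grip_width: 59.9
```

```bash
python3 - <<'E'
from h import *
togo([478,17.3,25],90);print(tool()[0])
a=snap('scene');b=snap('side');w=snap('wrist')
i1=cv2.resize(a['img'][190:340,150:350,::-1],(400,300),interpolation=2)
i2=cv2.resize(b['img'][120:270,330:530,::-1],(400,300),interpolation=2)
cv2.imwrite('pics/c3.png',np.vstack([np.hstack([i1,i2]),np.hstack([cv2.resize(w['img'][:,:,::-1],(400,300)),cv2.resize(a['img'][:,:,::-1],(400,300))])]))
E
```

```text
shift [214.8  83.4  71.7] turn -0.2 jaw now -90.2 R [[-0.0, -0.0, -1.0], [-0.0, -1.0, 0.0], [-1.0, 0.0, 0.0]]
[550.34999081 100.58486188 239.58448487]
```

View pics/c3.png

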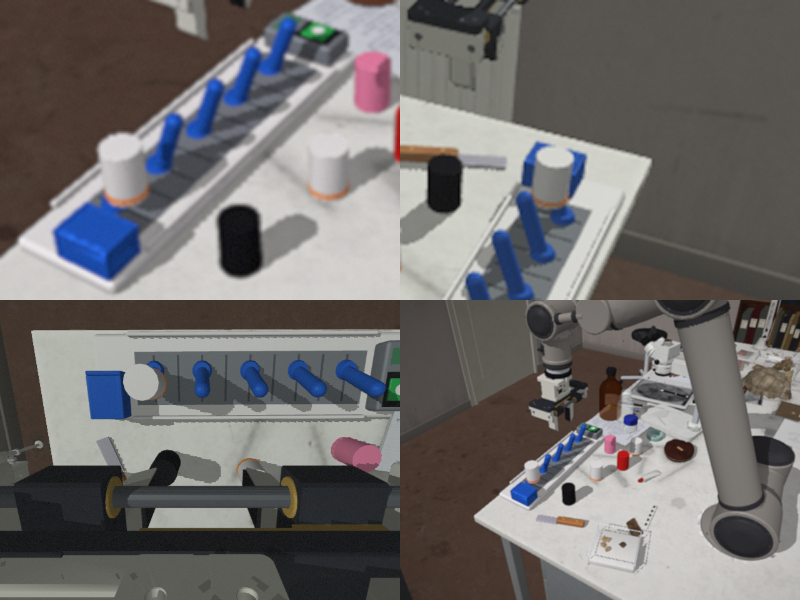

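The cup is hung on peg 0. In the wrist view cup B seems undisturbed. I'll do B next, on peg 2.

Call:
send_rows:
  moves:
    - [40, 28, 24, 0]
    - [40, 28, 24, 0]
    - [40, 27, 23, 0]
    - [30, 0, 0, 0]
    - [0, 0, 0, 0]
    - [0, 0, 0, 0]
  hand: 0.8

```text
time: 10.28
tool_pos: [483.5, 20.0, 89.9]
tcp_rot: [3.03, 1.569, -0.112]
contact_force: [-0.7, -0.2, 0.8]
grip_width: 73.5
```

```bash
python3 - <<'E'
from h import *
togo([477.7,17.3,25],90)
a=snap('scene');b=snap('side')
X,e=tri(a,(211,263),b,(406.5,198.5));print('hung top',X.round(1),e)
for X in ([477.7,17.3,62],[424.5,-186,62]):
  print(proj(a,X),proj(b,X))
cv2.imwrite('pics/scene2.png',a['img'][:,:,::-1]);cv2.imwrite('pics/side2.png',b['img'][:,:,::-1])
E
```

```text
shift [64.9  2.7  5.9] turn -0.0 jaw now -90.0 R [[0.0, -0.0, -1.0], [-0.0, -1.0, 0.0], [-1.0, 0.0, -0.0]]
hung top [627.3 174.1 104.7] 1.1805522684359397
[314.79659881 262.3349504 ] [319.43366657 233.95808858]
[378.9586383  223.82048326] [251.15177086 285.15548906]
```

Call:
send_rows:
  moves:
    - [0, 2.5, 6, 0]
    - [25, 0, 0, 0]
    - [25, 0, 0, 0]
    - [15, 0, 0, 0]
    - [0, 0, 0, 0]

```text
time: 11.0
tool_pos: [475.2, 17.1, 23.8]
tcp_rot: [-0.047, 1.569, 3.094]
contact_force: [-0.1, 0.0, 0.3]
grip_width: 73.5
```

Call:
send_rows:
  moves:
    - [0, 0, 0, 0]
    - [0, 0, 0, 0]
    - [0, 0, 0, 0]
    - [0, 0, 0, 0]
  hand: 0

```text
time: 11.5
tool_pos: [476.2, 17.1, 24.5]
tcp_rot: [2.907, 1.57, -0.235]
contact_force: [-1.6, 0.2, 2.5]
grip_width: 42.6
```

Call:
send_rows:
  moves:
    - [-45, 0, 0, 0]
    - [-45, 0, 0, 0]
    - [-45, 0, 0, 0]
    - [0, -5, -50, 0]
    - [0, -5, -50, 0]
    - [0, 0, -48, 0]
    - [0, 0, 0, 0]
    - [0, 0, 0, 0]

```text
time: 12.5
tool_pos: [622.9, 27.0, 158.4]
tcp_rot: [-0.018, 1.569, 3.123]
contact_force: [0.2, 0.1, -0.8]
grip_width: 43.2
```

```bash
python3 - <<'E'
from h import *
print(tool()[0]);togo([626,28,84],90)
E
```

```text
[622.86977599  26.99863944 158.41408811]
shift [74.4 -1.  -3.3] turn -0.1 jaw now -90.1 R [[-0.0, -0.0, -1.0], [0.0, -1.0, 0.0], [-1.0, -0.0, 0.0]]
```

Call:
send_rows:
  moves:
    - [20, -1, -1.5, 0]
    - [20, 0, 0, 0]
    - [14, 0, 0, 0]
    - [0, 0, 0, 0]
    - [10, 0, 0, 0]
    - [6, 0, 0, 0]
    - [0, 0, 0, 0]

```text
time: 13.38
tool_pos: [625.4, 28.0, 88.6]
tcp_rot: [-0.221, 1.57, 2.919]
contact_force: [0.2, -0.5, -0.9]
grip_width: 42.8
```

Call:
send_rows:
  moves:
    - [4, 0, 0, 0]
    - [3, 0, 0, 0]
    - [0, 0, 0, 0]

```text
time: 13.75
tool_pos: [625.4, 28.0, 81.8]
tcp_rot: [-0.289, 1.571, 2.852]
contact_force: [-0.7, -0.8, -1.4]
grip_width: 42.7
```

Call:
send_rows:
  moves:
    - [4, 0, 0, 0]
    - [3, 0, 0, 0]
    - [0, 0, 0, 0]

```text
time: 14.12
tool_pos: [625.4, 28.0, 74.7]
tcp_rot: [-0.24, 1.57, 2.901]
contact_force: [-1.2, -0.4, -0.9]
grip_width: 42.6
```

Call:
send_rows:
  moves:
    - [0, 0, 0, 0]
    - [0, 0, 0, 0]
    - [0, 0, 0, 0]
    - [0, 0, 0, 0]
  hand: 0.65

```text
time: 14.62
tool_pos: [625.5, 27.9, 75.2]
tcp_rot: [2.815, 1.57, -0.328]
contact_force: [-0.8, -0.2, 0.6]
grip_width: 59.7
```

Call:
send_rows:
  moves:
    - [-30, 0, 0, 0]
    - [-40, 0, 0, 0]
    - [-30, 0, 0, 0]
    - [-30, 40, 40, 0]
    - [0, 60, 60, 0]
    - [0, 60, 60, 0]
    - [0, 20, 20, 0]
    - [0, 0, 0, 0]

```text
time: 15.62
tool_pos: [477.0, -120.5, 204.9]
tcp_rot: [2.613, 1.57, -0.533]
contact_force: [0.7, 0.1, 0.0]
grip_width: 60.0
```

```bash
python3 - <<'E'
from h import *
print(tool()[0]);togo([424.5,-186,25],90)
a=snap('scene');b=snap('side');w=snap('wrist')
i1=cv2.resize(a['img'][170:320,200:400,::-1],(400,300),interpolation=2)
i2=cv2.resize(b['img'][180:330,230:430,::-1],(400,300),interpolation=2)
cv2.imwrite('pics/c4.png',np.vstack([np.hstack([i1,i2]),np.hstack([cv2.resize(w['img'][:,:,::-1],(400,300)),cv2.resize(b['img'][:,:,::-1],(400,300))])]))
E
```

```text
[ 476.99309048 -120.47631452  204.89701317]
shift [179.9  65.7  52.3] turn -0.2 jaw now -90.2 R [[0.0, -0.0, -1.0], [-0.0, -1.0, 0.0], [-1.0, 0.0, -0.0]]
```

View pics/c4.png

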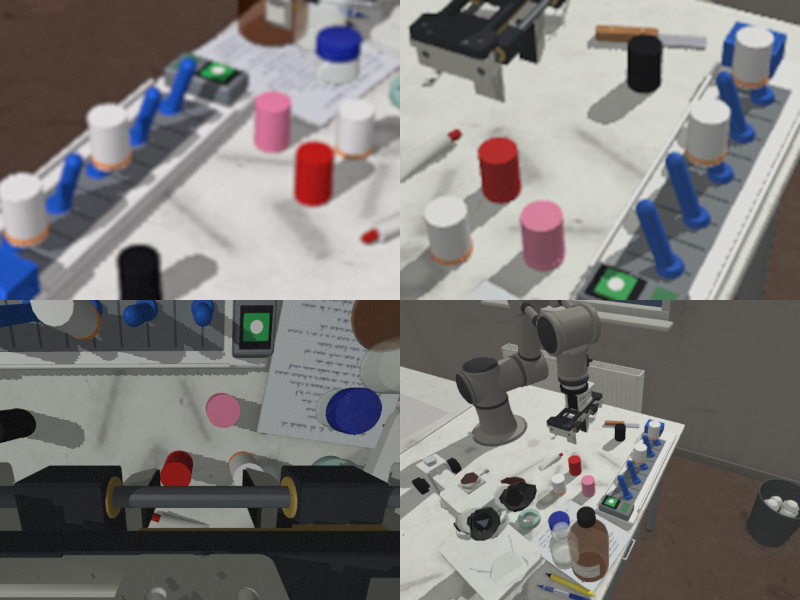

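Two cups are hung and cup C is where I measured it. Next is cup C on peg 4.

Call:
send_rows:
  moves:
    - [30, 22, 17, 0]
    - [30, 21, 17, 0]
    - [30, 21, 16, 0]
    - [20, 0, 0, 0]
    - [0, 0, 0, 0]
    - [0, 0, 0, 0]
  hand: 0.8

```text
time: 16.52
tool_pos: [428.9, -183.0, 94.9]
tcp_rot: [2.602, 1.57, -0.539]
contact_force: [-0.1, -0.0, -0.0]
grip_width: 73.3
```

```bash
python3 - <<'E'
from h import *
togo([424.5,-185,25],90)
E
```

```text
shift [69.9  2.   4.4] turn 0.0 jaw now -90.0 R [[0.0, 0.0, -1.0], [-0.0, -1.0, -0.0], [-1.0, 0.0, -0.0]]
```

Call:
send_rows:
  moves:
    - [0, 2, 3.5, 0]
    - [25, 0, 0, 0]
    - [25, 0, 0, 0]
    - [20, 0, 0, 0]
    - [0, 0, 0, 0]

```text
time: 17.15
tool_pos: [423.8, -184.9, 24.0]
tcp_rot: [-0.535, 1.569, 2.606]
contact_force: [-0.5, -0.8, 0.2]
grip_width: 73.5
```

Call:
send_rows:
  moves:
    - [0, 0, 0, 0]
    - [0, 0, 0, 0]
    - [0, 0, 0, 0]
    - [0, 0, 0, 0]
  hand: 0

```text
time: 17.65
tool_pos: [424.6, -185.5, 24.9]
tcp_rot: [2.537, 1.57, -0.606]
contact_force: [-0.7, 0.4, 3.8]
grip_width: 43.3
```

Call:
send_rows:
  moves:
    - [-45, 0, 0, 0]
    - [-45, 0, 0, 0]
    - [-45, 0, 0, 0]
    - [0, -16, -50, 0]
    - [0, -16, -50, 0]
    - [0, -16, -50, 0]
    - [0, -16, -48, 0]
    - [0, 0, 0, 0]

```text
time: 18.65
tool_pos: [624.5, -119.9, 158.2]
tcp_rot: [-1.74, 1.57, 1.403]
contact_force: [-0.9, -1.4, -0.5]
grip_width: 43.2
```

```bash
python3 - <<'E'
from h import *
print(tool()[0]);togo([625.5,-120,84],90)
E
```

```text
[ 624.49390203 -119.89398891  158.16830999]
shift [74.2  0.1 -1. ] turn 0.1 jaw now -89.9 R [[0.0, 0.0, -1.0], [0.0, -1.0, -0.0], [-1.0, -0.0, -0.0]]
```

Call:
send_rows:
  moves:
    - [20, 0, 0, 0]
    - [20, 0, -0.5, 0]
    - [14, 0, 0, 0]
    - [0, 0, 0, 0]
    - [10, 0, 0, 0]
    - [6, 0, 0, 0]
    - [0, 0, 0, 0]

```text
time: 19.52
tool_pos: [622.6, -121.4, 88.9]
tcp_rot: [-0.226, 1.57, 2.915]
contact_force: [0.1, 0.6, -0.6]
grip_width: 43.6
```

Call:
send_rows:
  moves:
    - [4, 0, 0, 0]
    - [3, 0, 0, 0]
    - [0, 0, 0, 0]

```text
time: 19.9
tool_pos: [622.7, -121.5, 82.1]
tcp_rot: [-0.179, 1.57, 2.961]
contact_force: [-0.3, -0.6, -0.3]
grip_width: 43.5
```

Call:
send_rows:
  moves:
    - [4, -0.5, -2.5, 0]
    - [3, 0, 0, 0]
    - [0, 0, 0, 0]

```text
time: 20.27
tool_pos: [625.1, -120.9, 75.0]
tcp_rot: [-0.161, 1.57, 2.98]
contact_force: [0.5, 0.2, -0.5]
grip_width: 43.4
```

Call:
send_rows:
  moves:
    - [0, 0, 0, 0]
    - [0, 0, 0, 0]
    - [0, 0, 0, 0]
    - [0, 0, 0, 0]
  hand: 0.65

```text
time: 20.78
tool_pos: [625.4, -121.0, 75.5]
tcp_rot: [2.492, 1.571, -0.651]
contact_force: [0.7, 0.4, -0.9]
grip_width: 59.9
```

Call:
send_rows:
  moves:
    - [-30, 0, 0, 0]
    - [-40, 0, 0, 0]
    - [-30, 0, 0, 0]
    - [-50, 0, 40, 0]
    - [-50, -60, 40, 0]
    - [0, -60, 20, 0]
    - [0, -60, 0, 0]
    - [0, -60, 0, 0]

```text
time: 21.78
tool_pos: [537.9, 102.8, 260.4]
tcp_rot: [3.122, 1.57, -0.022]
contact_force: [0.5, 0.1, 0.4]
grip_width: 59.3
```

Call:
send_rows:
  moves:
    - [0, -50, 20, 0]
    - [0, -20, 30, 0]
    - [0, 0, 0, 0]
    - [0, 0, 0, 0]
  hand: 0.6

```text
time: 22.28
tool_pos: [488.9, 170.9, 260.1]
tcp_rot: [2.912, 1.57, -0.231]
contact_force: [0.8, -0.5, 0.1]
grip_width: 55.1
```

```bash
python3 - <<'E'
from h import *
print(tool()[0])
a=snap('scene');b=snap('side');w=snap('wrist','w5')
import pickle;pickle.dump(w,open('w5.pkl','wb'))
i1=cv2.resize(a['img'][170:370,190:390,::-1],(300,300),interpolation=2)
i2=cv2.resize(b['img'][170:370,260:460,::-1],(300,300),interpolation=2)
i3=cv2.resize(w['img'][0:300,0:250,::-1],(500,600),interpolation=2)
cv2.imwrite('pics/c5.png',np.hstack([np.vstack([i1,i2]),i3]))
E
```

```text
[488.85561384 170.91334395 260.06928349]
```

View pics/c5.png

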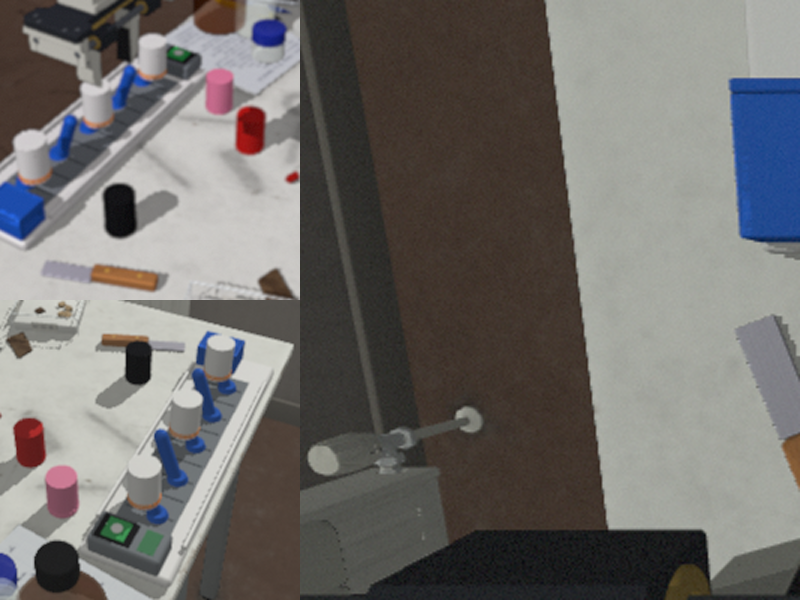

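All three cups hang. Now the scraper and the block, from the same wrist picture.

```bash
python3 - <<'E'
from h import *
import pickle
w=pickle.load(open('w5.pkl','rb'))
cv2.imwrite('pics/c6.png',cv2.resize(w['img'][20:270,180:430,::-1],(600,600),interpolation=2))
B,m,l=blobs(w['img'],(5,120,60),(22,255,255),100)
for cen,s in B:
    t=(l==l[int(cen[1]),int(cen[0])]).astype(np.uint8); r=cv2.minAreaRect(cv2.findContours(t,0,2)[0][0]); P=[onz(w,q,16).round(1) for q in cv2.boxPoints(r)]
    print(cen,s,r,onz(w,r[0],16).round(1),P)
B,m,l=blobs(w['img'],(100,110,40),(130,255,255),400)
for b in B: print('blue',b)
E
```

```text
[622.4  64.3] [613, 34, 27, 53, 267] ((627.0, 84.0), (0.0, 0.0), 0.0) [ 611.  -137.9   16. ] [array([ 611. , -137.9,   16. ]), array([ 611. , -137.9,   16. ]), array([ 611. , -137.9,   16. ]), array([ 611. , -137.9,   16. ])]
[461.3  70. ] [453, 39, 32, 49, 176] ((627.0, 84.0), (0.0, 0.0), 0.0) [ 611.  -137.9   16. ] [array([ 611. , -137.9,   16. ]), array([ 611. , -137.9,   16. ]), array([ 611. , -137.9,   16. ]), array([ 611. , -137.9,   16. ])]
[262.1 250.4] [242, 216, 41, 71, 1290] ((262.2571716308594, 250.68936157226562), (72.4952621459961, 18.503372192382812), 67.69379425048828) [436.3 238.3  16. ] [array([470.8, 261.5,  16. ]), array([478.6, 242.3,  16. ]), array([400.2, 214.1,  16. ]), array([391.7, 234.2,  16. ])]
[188.8 315.8] [180, 283, 25, 66, 690] ((627.0, 84.0), (0.0, 0.0), 0.0) [ 611.  -137.9   16. ] [array([ 611. , -137.9,   16. ]), array([ 611. , -137.9,   16. ]), array([ 611. , -137.9,   16. ]), array([ 611. , -137.9,   16. ])]
[454.2 315.6] [440, 283, 25, 66, 839] ((627.0, 84.0), (0.0, 0.0), 0.0) [ 611.  -137.9   16. ] [array([ 611. , -137.9,   16. ]), array([ 611.
[... 239 characters left out ...]
1.9,  16. ]), array([298.7,  82.5,  16. ]), array([ 298.1, -179.2,   16. ]), array([ 285.7, -181.5,   16. ])]
[246.4 366.6] [212, 365, 73, 4, 178] ((248.0, 366.5), (3.0, 72.0), 90.0) [288.8 261.8  16. ] [array([291. , 305.7,  16. ]), array([290.8, 217.7,  16. ]), array([286.6, 217.9,  16. ]), array([286.8, 306.1,  16. ])]
[355.8 366.7] [321, 364, 73, 5, 180] ((357.0, 366.0), (4.0, 72.0), 90.0) [289.2 128.5  16. ] [array([292. , 172.5,  16. ]), array([291.8,  84.6,  16. ]), array([286.3,  84.3,  16. ]), array([286.5, 172.5,  16. ])]
blue (array([577.5,  49.6]), [532, 27, 106, 47, 2589])
blue (array([397.9,  51.4]), [377, 28, 43, 47, 1311])
blue (array([246.2,  79.3]), [215, 39, 62, 82, 4752])
```

View pics/c6.png

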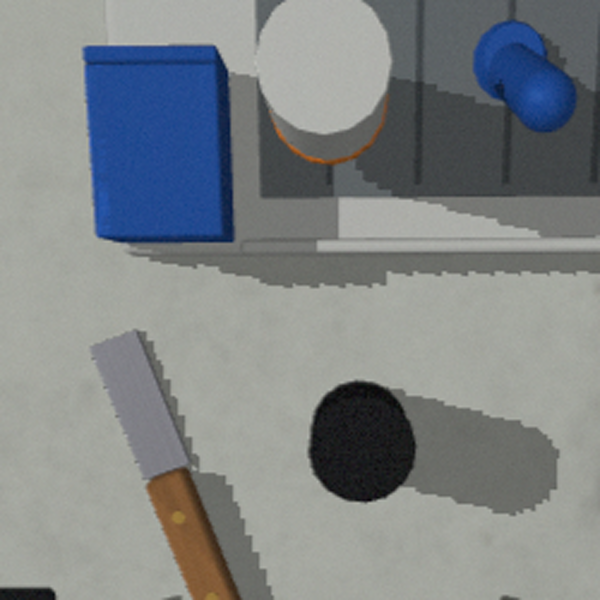

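```bash
python3 - <<'E'
from h import *
import pickle
w=pickle.load(open('w5.pkl','rb'))
f=lambda u,v,z: onz(w,(180+u/2.4,20+v/2.4),z).round(1)
print('block front L,R',f(97,237,56),f(220,238,56),'back',f(85,50,56),f(214,50,56))
T=f(115,340,4);J=f(167,474,4);print('tip',T,'junc',J,np.linalg.norm(T-J),np.degrees(np.arctan2((T-J)[1],(T-J)[0])))
print('cup0 top',f(323,68,106))
togo([436,238.5,8],90+19.6)
E
```

```text
block front L,R [575.8 265.3  56. ] [575.3 217.6  56. ] back [641.8 265.2  56. ] [641.7 217.5  56. ]
tip [534.2 273.7   4. ] junc [472.  253.1   4. ] 65.52251521423766 18.324339347370092
cup0 top [624.2 176.4 106. ]
shift [251.7 -68.   53.3] turn -19.8 jaw now -90.2 R [[0.0, -0.0, -1.0], [-0.0, -1.0, 0.0], [-1.0, 0.0, -0.0]]
```

Call:
send_rows:
  moves:
    - [40, -35, 25, 0]
    - [40, -33, 28, 0]
    - [40, 0, 0, -9.5]
    - [30, 0, 0, -9.5]
    - [20, 0, 0, 0]
    - [0, 0, 0, 0]
    - [0, 0, 0, 0]
  hand: 0.5

```text
time: 23.3
tool_pos: [436.3, 239.1, 90.5]
tcp_rot: [3.052, 1.57, 0.24]
contact_force: [-0.4, 0.2, -0.1]
grip_width: 46.0
```

```bash
python3 - <<'E'
from h import *
print(tool()[0]);togo([436,239.5,5],109)
E
```

```text
[436.33881674 239.07474158  90.45966223]
shift [85.5 -0.5  0.3] turn -0.1 jaw now -71.1 R [[0.0, 0.32, -0.95], [0.0, -0.95, -0.32], [-1.0, 0.0, -0.0]]
```

Call:
send_rows:
  moves:
    - [30, 0, 0, 0]
    - [25, 0, 0, 0]
    - [20, 0, 0, 0]
    - [8, 0, 0, 0]
    - [2, 0, 0, 0]
    - [0, 0, 0, 0]

```text
time: 24.05
tool_pos: [436.1, 239.4, 5.6]
tcp_rot: [3.103, 1.569, 0.292]
contact_force: [0.2, -0.2, 0.1]
grip_width: 45.8
```

Call:
send_rows:
  moves:
    - [0, 0, 0, 0]
    - [0, 0, 0, 0]
    - [0, 0, 0, 0]
    - [0, 0, 0, 0]
  hand: 0

```text
time: 24.55
tool_pos: [435.5, 239.3, 5.0]
tcp_rot: [2.899, 1.57, 0.088]
contact_force: [0.1, -0.4, 2.5]
grip_width: 19.7
```

Call:
send_rows:
  moves:
    - [-40, 0, 0, 0]
    - [-40, 0, 0, 0]
    - [-20, 0, 0, 9.5]
    - [0, 0, 0, 9.5]
    - [0, 0, 0, 0]
    - [0, 0, 0, 0]

```text
time: 25.3
tool_pos: [435.1, 239.1, 104.4]
tcp_rot: [0.458, 1.57, -2.682]
contact_force: [-0.5, -0.2, -0.4]
grip_width: 19.6
```

```bash
python3 - <<'E'
from h import *
print(tool()[0]);togo([480,241,60],90)
w=snap('wrist');b=snap('side');a=snap('scene')
cv2.imwrite('pics/c7.png',np.hstack([cv2.resize(w['img'][20:270,180:430,::-1],(400,400),interpolation=2),np.vstack([cv2.resize(a['img'][270:380,180:330,::-1],(273,200),interpolation=2),cv2.resize(b['img'][150:260,310:460,::-1],(273,200),interpolation=2)])]))
import pickle;pickle.dump(w,open('w7.pkl','wb'));pickle.dump((a,b),open('ab7.pkl','wb'))
E
```

```text
[435.12986919 239.1302716  104.37342362]
shift [ 44.3  -1.8 -44.9] turn 0.1 jaw now -89.9 R [[-0.0, 0.0, -1.0], [-0.0, -1.0, -0.0], [-1.0, 0.0, 0.0]]
```

View pics/c7.png

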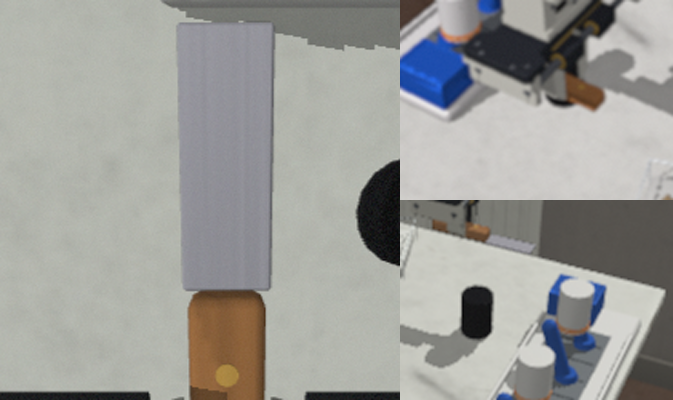

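Call:
send_rows:
  moves:
    - [30, -2.5, -10, 0]
    - [25, 0, -10, 0]
    - [9.5, 0, 0, 0]
    - [0, 0, 0, 0]
    - [0, 0, 0, 0]

```text
time: 26.08
tool_pos: [455.6, 241.9, 41.1]
tcp_rot: [-2.876, 1.57, 0.265]
contact_force: [-0.0, 0.4, -0.4]
grip_width: 19.5
```

```bash
python3 - <<'E'
from h import *
print(tool()[0]);togo([527.5,242,39.5],90)
w=snap('wrist')
cv2.imwrite('pics/c8.png',cv2.resize(w['img'][0:250,180:430,::-1],(600,600),interpolation=2))
import pickle;pickle.dump(w,open('w8.pkl','wb'))
E
```

```text
[455.63203927 241.89381344  41.08304667]
shift [  1.7  -0.2 -71.9] turn -0.0 jaw now -90.0 R [[0.0, -0.0, -1.0], [0.0, -1.0, 0.0], [-1.0, -0.0, -0.0]]
```

View pics/c8.png

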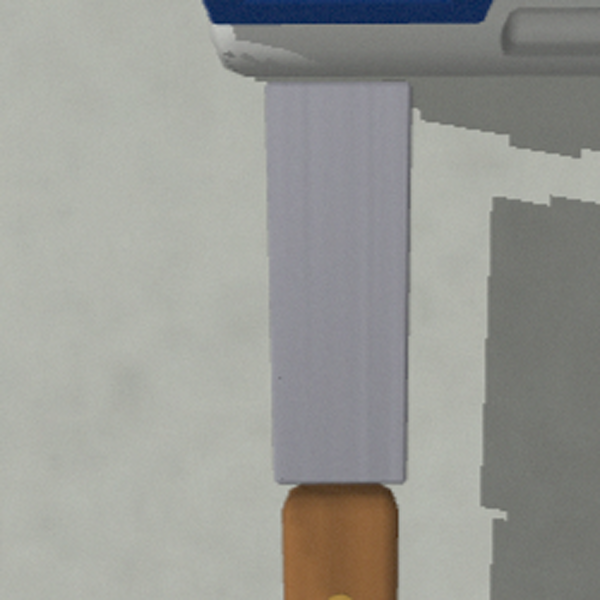

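Call:
send_rows:
  moves:
    - [1.5, 2, -5, 0]
    - [0, 0, -10, 0]
    - [0, 0, -10, 0]
    - [0, 0, -10, 0]
    - [0, 0, 0, 0]

```text
time: 26.75
tool_pos: [491.4, 239.6, 38.7]
tcp_rot: [-2.993, 1.57, 0.147]
contact_force: [0.6, -0.3, 0.0]
grip_width: 19.8
```

Tip is about 22 mm inside, with no force. I'll continue.

Call:
send_rows:
  moves:
    - [0, 0, -10, 0]
    - [0, 0, -10, 0]
    - [0, 0, -7, 0]
    - [0, 0, -4, 0]
    - [0, 0, 0, 0]

```text
time: 27.38
tool_pos: [521.6, 239.6, 38.7]
tcp_rot: [1.224, 1.571, -1.918]
contact_force: [0.3, 0.1, -0.5]
grip_width: 19.5
```

Call:
send_rows:
  moves:
    - [0, 0, -3, 0]
    - [0, 0, -2, 0]
    - [0, 0, 0, 0]

```text
time: 27.75
tool_pos: [526.6, 239.6, 38.8]
tcp_rot: [2.746, 1.571, -0.397]
contact_force: [0.3, -0.9, -0.5]
grip_width: 19.7
```

Call:
send_rows:
  moves:
    - [0, 0, -2, 0]
    - [0, 0, -2, 0]
    - [0, 0, 0, 0]

```text
time: 28.12
tool_pos: [530.6, 239.6, 38.8]
tcp_rot: [2.764, 1.571, -0.379]
contact_force: [0.1, 0.1, -0.9]
grip_width: 19.8
```

Call:
send_rows:
  moves:
    - [1, 0, -1, 0]
    - [1, 0, 0, 0]
    - [0, 0, 0, 0]

```text
time: 28.5
tool_pos: [531.3, 239.6, 36.6]
tcp_rot: [0.591, 1.57, -2.552]
contact_force: [-0.1, 0.8, -0.3]
grip_width: 19.8
```

Call:
send_rows:
  moves:
    - [0, 0, -1, 0]
    - [0, 0, -1, 0]
    - [0, 0, 0, 0]

```text
time: 28.88
tool_pos: [532.2, 239.5, 36.4]
tcp_rot: [0.216, 1.568, -2.926]
contact_force: [-5.3, 0.3, 0.1]
grip_width: 19.5
```

Contact with the slot's end at −5 N, so the scraper is home. I'll release it and look.

Call:
send_rows:
  moves:
    - [0, 0, 1, 0]
    - [0, 0, 0, 0]
    - [0, 0, 0, 0]
    - [0, 0, 0, 0]
    - [0, 0, 0, 0]
  hand: 0.6

```text
time: 29.5
tool_pos: [532.6, 239.6, 36.8]
tcp_rot: [2.809, 1.571, -0.334]
contact_force: [0.1, -0.3, 0.1]
grip_width: 55.0
```

Call:
send_rows:
  moves:
    - [-30, 0, 0, 0]
    - [-50, 0, 0, 0]
    - [-60, 0, 0, 0]
    - [-60, 0, 40, 0]
    - [-30, 30, 20, 0]
    - [0, 60, 0, 0]
    - [0, 60, 0, 0]
    - [0, 0, 0, 0]

```text
time: 30.5
tool_pos: [477.6, 86.3, 259.1]
tcp_rot: [2.123, 1.57, -1.025]
contact_force: [0.0, 0.4, 0.0]
grip_width: 55.2
```

```bash
python3 - <<'E'
from h import *
print(tool()[0]);togo([618.5,-187,120],90)
w=snap('wrist');b=snap('side');a=snap('scene')
cv2.imwrite('pics/c9.png',np.hstack([cv2.resize(w['img'][0:270,0:300,::-1],(444,400),interpolation=2),np.vstack([cv2.resize(a['img'][230:380,150:330,::-1],(240,200),interpolation=2),cv2.resize(b['img'][170:320,320:500,::-1],(240,200),interpolation=2)])]))
import pickle;pickle.dump((w,a,b),open('w9.pkl','wb'))
E
```

```text
[477.62396532  86.26184062 259.11145174]
shift [ 139.5  272.2 -142.6] turn -0.4 jaw now -90.4 R [[0.0, -0.01, -1.0], [-0.0, -1.0, 0.01], [-1.0, 0.0, -0.0]]
```

View pics/c9.png

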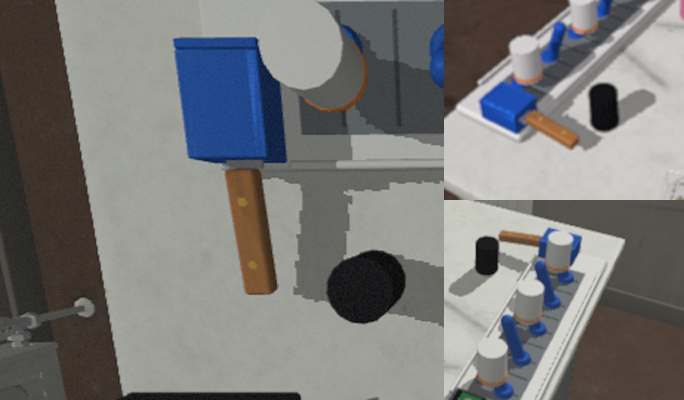

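```bash
python3 - <<'E'
from h import *
import pickle
w,a,b=pickle.load(open('w9.pkl','rb'))
print(tri(a,(338,113),b,(298,340)), np.round(get_obs()['joint_positions'],2))
for c,n in((a,'a'),(b,'b')):
  G,_,_=blobs(c['img'],(60,120,80),(90,255,255),15); print([(g,onz(c,g[0],50).round(0)) for g in G])
E
```

```text
(array([ 642.44087442, -367.9541908 ,  224.79500025]), np.float64(0.5537614297926529)) [0.03 0.25 1.57 0.   1.33 1.6 ]
[((array([308.5, 206. ]), [302, 202, 15, 8, 42]), array([ 617., -182.,   50.]))]
[((array([337.7, 323. ]), [327, 314, 21, 18, 159]), array([ 621., -189.,   50.]))]
```

Call:
send_rows:
  moves:
    - [0, 0, 0, -10]
    - [0, 0, 0, -10]
    - [0, 0, 0, -10]
    - [0, 0, 0, -10]
    - [0, 0, 0, -10]
    - [0, 0, 0, -10]
    - [0, 0, 0, -10]
    - [0, 0, 0, -10]
  hand: 0

```text
time: 31.65
tool_pos: [477.5, 91.4, 258.6]
tcp_rot: [-2.151, 1.57, 2.394]
contact_force: [0.1, -0.2, -0.4]
grip_width: 0.5
```

Call:
send_rows:
  moves:
    - [0, 0, 0, -10]
    - [0, 28, 54, 0]
    - [0, 28, 54, 0]
    - [0, 28, 54, 0]
    - [0, 28, 54, 0]
    - [30, 28, 54, 0]
    - [30, 0, 0, 0]
    - [0, 0, 0, 0]

```text
time: 32.65
tool_pos: [614.4, -174.4, 197.9]
tcp_rot: [-2.016, 1.564, 2.696]
contact_force: [0.1, 0.6, 0.6]
grip_width: 0.7
```

```bash
python3 - <<'E'
from h import *
print(tool()[0],get_obs()['contact_force']);togo([619,-186.5,50],0)
w=snap('wrist');print([(g,onz(w,g[0],50).round(1)) for g in blobs(w['img'],(60,120,80),(90,255,255),60)[0]])
a=snap('scene');cv2.imwrite('pics/c10.png',np.hstack([cv2.resize(w['img'][:,:,::-1],(400,300)),cv2.resize(a['img'][150:300,200:400,::-1],(400,300),interpolation=2)]))
E
```

```text
[ 614.38860749 -174.44818557  197.90031598] [0.11666385 0.61984128 0.55680257]
shift [147.8   5.5  12.5] turn 0.0 jaw now 0.0 R [[-0.01, 1.0, 0.0], [0.0, 0.0, -1.0], [-1.0, -0.01, -0.0]]
[((array([327.6, 237.2]), [309, 220, 38, 36, 1061]), array([ 617.6, -185.4,   50. ]))]
```

View pics/c10.png

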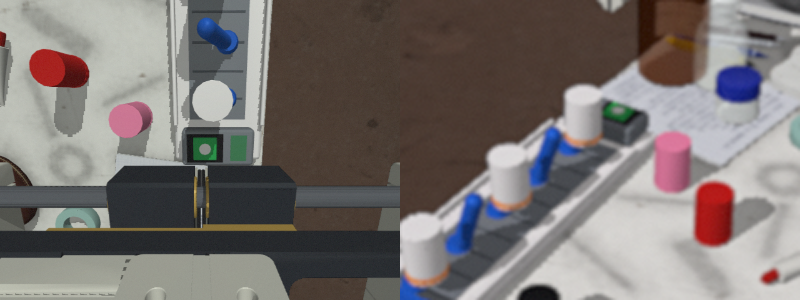

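Cups still hung; the key is at (618, −186). I'll descend above it.

Call:
send_rows:
  moves:
    - [20, 4, 11.5, 0]
    - [40, 0, 0, 0]
    - [40, 0, 0, 0]
    - [30, 0, 0, 0]
    - [0, 0, 0, 0]
    - [0, 0, 0, 0]

```text
time: 33.5
tool_pos: [620.1, -188.1, 72.6]
tcp_rot: [1.11, 1.568, -0.462]
contact_force: [0.7, 0.5, 0.9]
grip_width: 0.4
```

```bash
python3 - <<'E'
from h import *
print(tool()[0],get_obs()['contact_force']);togo([618,-186,50],0)
E
```

```text
[ 620.09293242 -188.11064731   72.61687011] [0.65095347 0.47021962 0.85770098]
shift [22.6 -2.1 -2.1] turn -0.0 jaw now -0.0 R [[0.0, 1.0, -0.0], [-0.0, -0.0, -1.0], [-1.0, 0.0, 0.0]]
```

Call:
send_rows:
  moves:
    - [10, -1.5, -2, 0]
    - [6, 0, 0, 0]
    - [3, 0, 0, 0]
    - [0, 0, 0, 0]

```text
time: 34.0
tool_pos: [617.5, -185.7, 52.0]
tcp_rot: [-1.882, 1.57, 2.83]
contact_force: [-0.1, -0.5, -0.0]
grip_width: 0.3
```

Call:
send_rows:
  moves:
    - [2, 0, 0, 0]
    - [1, 0, 0, 0]
    - [0, 0, 0, 0]

```text
time: 34.38
tool_pos: [617.9, -185.9, 49.8]
tcp_rot: [1.059, 1.57, -0.513]
contact_force: [-0.8, 0.2, 4.5]
grip_width: 0.6
```

Call:
send_rows:
  moves:
    - [0.8, 0, 0, 0]
    - [0, 0, 0, 0]
    - [0, 0, 0, 0]

```text
time: 34.75
tool_pos: [617.9, -185.9, 49.1]
tcp_rot: [1.071, 1.57, -0.501]
contact_force: [-1.1, -0.3, 7.0]
grip_width: 0.1
```

Call:
send_rows:
  moves:
    - [0.3, 0, 0, 0]
    - [0, 0, 0, 0]
    - [0, 0, 0, 0]
    - [0, 0, 0, 0]
    - [0, 0, 0, 0]
    - [0, 0, 0, 0]

```text
time: 35.5
tool_pos: [617.9, -185.9, 49.0]
tcp_rot: [1.066, 1.57, -0.506]
contact_force: [-1.6, 1.0, 7.9]
grip_width: 0.7
```

Call:
send_rows:
  moves:
    - [-10, 0, 0, 0]
    - [-40, 0, 0, 0]
    - [-50, 0, 0, 0]
    - [-50, 0, 0, 0]
    - [-20, -40, 0, 0]
    - [0, -50, -30, 0]
    - [0, 0, 0, 0]
    - [0, 0, 0, 0]

```text
time: 36.5
tool_pos: [528.2, -155.8, 218.7]
tcp_rot: [1.079, 1.569, -0.493]
contact_force: [0.5, -0.1, 0.3]
grip_width: 0.4
```

```bash
python3 - <<'E'
from h import *
print(tool()[0])
a=snap('scene');b=snap('side')
cv2.imwrite('pics/c11.png',np.hstack([cv2.resize(a['img'][160:360,150:400,::-1],(400,320),interpolation=2),cv2.resize(b['img'][170:370,220:470,::-1],(400,320),interpolation=2)]))
E
```

```text
[ 528.16680262 -155.80254374  218.73491252]
```

View pics/c11.png

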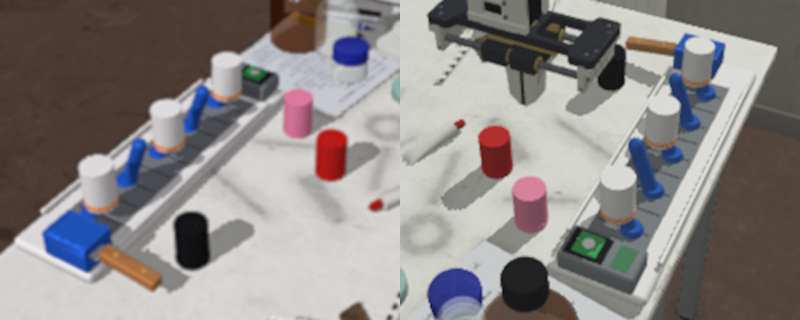

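```bash
python3 - <<'E'
from h import *
a=snap('scene');b=snap('side')
for u,v in (((211.2,263.1),(406.9,199.4)),((254.4,228.8),(384.4,235.6)),((291.9,198.8),(356.3,281.3))):
    X,e=tri(a,u,b,v);print(X.round(1),round(e,1))
print(np.round(get_obs()['contact_force'],1))
from plant import close_job
close_job()
E
```

```text
[628.5 172.8 103.2] 1.9
[627.1  29.2 102.4] 2.2
[ 626.2 -119.6  101.3] 2.2
[-0.1  0.3 -0.3]
the job is handed in; nothing more can be done
```

The job is handed in: all three white cups are hung, the scraper is in the slot, and the key was pressed. The hand-in reports no verdict.

- **Cups:** only three white cups were present. They hang mouth-down on pegs 0, 2 and 4. My last triangulation put the cup bottoms (outer face) at heights of 101–103 mm. That is a few mm below the 105–106 mm expected for fully seated cups. It fits them being fully on but is coarse, since the rays miss each other by about 2 mm.
- **Scraper:** it went in until it met the end of the slot, with about 5 N of contact, and was then released. The picture after release shows only about 4 mm of blade outside.
- **Key:** I pressed it with the fingers closed. The readings were 7.0 and then 7.9 N, and it was above 5 N for about 1 s. The highest reading I saw was 7.9 N.
- **Bystanders:** I did not touch the look-alikes, jar or tape roll. The last pictures show the look-alikes and jar where they were; the tape roll is barely in those frames and I did not measure it. The arm finished clear of everything, with a force reading near zero.

No check failed. I saw no cup knocked aside during the run.

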